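Fit the spiralizer's blade panel and lock it with the cam knob

TASK

Take the blade panel with the orange handle out of its stand and slide it gently down into the blade slot of the vegetable spiralizer until it is fully home. Then lock it: turn the black cam knob clockwise until you feel its sprung ball plunger drop into the notch, stop at that click without dragging the knob on past it, and let go. Leave the blue-handled blade and everything else where they are.

Things in the scene. Friction and masses are not known exactly. Their poses are not given: they have to be found in the camera images.
- orange_blade: blade panel, white, orange handle; stands upright, loose, about 70 g. Origin: middle of its bottom edge; z up, y along its width, x through its thickness. Panel 110 wide, 110 tall, 6 thick; on its top edge, in the middle, a handle 36 wide (y), 10 thick, 32 tall (z 110 to 142 mm). Either face may look forward. Its stand holds the lowest 36 mm in a loose slot: draw it straight up.
- orange_blade_grip (a point): middle of the orange handle, 130 mm above the panel's bottom edge, where to pinch it across its 10 mm thickness (panel x axis). The panel's top edge is 20 mm below this point.
- slicer: white vegetable spiralizer, stuck down by its suction foot; base 270 x 124 mm. Origin on the worktop under the middle of the blade slot; x along the machine to the carriage, y across to the knob, z up. The carriage with spiked disc and crank stands 70 to 200 mm behind the slot (+x), up to 125 mm high.
- seat (a point): floor of the blade slot, 32 mm above the worktop; the panel's bottom edge rests here when home. x: along the machine and through the panel's thickness, y: across, to the knob, z up. Two posts at y = +-56 mm hold the panel's edges in channels 9.5 mm wide (x), 113 apart (y), 90 mm deep, mouth flared 3 mm a side. Post tops 101 mm above this point. Over 35 N from the panel breaks the plastic.
- knob_grip (a point): point on the cam knob's upright axis, 175 mm above the worktop, where to pinch its black bar: 46 long (this frame's x), 12 thick (y), 36 tall (z -25 to +11 mm from here); below it a round skirt, 55 across. The orange-marked ear sticks out along +x, 44 mm from the axis. The axis is 90 mm along the seat's +y from the slot; plunger housing on the outer side, top 30 mm below this point.
- knob (a joint): turn of the cam knob in rad, growing clockwise from above; 0 open (stop). Starts at 0.05 to 0.12. From about 0.55 the ear swings over the panel's top corner and holds it down, but it jams on a panel standing over 3 mm too high. The notch is not marked: the ring with the plunger is set differently on each machine, so the ball falls in anywhere from 0.75 to 1.65. Stays put on the level parts.
- pawl (a joint): sprung ball plunger on the cam, in m, outward positive. 0 on the open part; then a climb over 0.2 rad (0.1 to 0.2 N m); 0.0017 on the next 0.25 rad, turning easily; at the notch it falls to -0.0014 and for 0.07 rad pulls the knob on with 0.2 to 0.4 N m. Beyond, a gentler flank (0.2 N m) does not stop you: over 0.1 rad too far it stays half out, above 0.0023 it is dragged past.
- stand: grey blade stand, heavy, 145 x 136 mm, 46 mm high, two slots 75 mm apart along its x; the panels' bottom edges stand 10 mm above the worktop. Origin: centre of its underside.
- blue_blade: another blade panel of the same make with a blue handle, standing in the stand's other slot, 75 mm beside the orange one. Leave it. Origin: middle of its bottom edge.
- salt_shaker: salt shaker with a grey cap, 44 x 44 x 90 mm, loose, behind the blade stand. Leave it. Origin: centre of its foot.
There are look-alikes about, which are no part of the job. What is shaped like the orange_blade but pink or red is not meant.

How it is judged:
On the way, in this order (a step that is already met when the one before it is completed fails the run):
1. The orange-handled blade is fully home in the slot, the knob's ear still clear of it (z of orange_blade in the frame of seat below 0.003 m and horizontal distance between orange_blade and seat below 0.005 m and angle between orange_blade's own z axis and vertical below 0.06 rad and value of joint knob below 0.5 rad), for 0.2 s.
2. The knob has been turned so far that the plunger has climbed onto the land before the notch (z of orange_blade in the frame of seat below 0.003 m and horizontal distance between orange_blade and seat below 0.005 m and angle between orange_blade's own z axis and vertical below 0.06 rad and value of joint pawl above 0.001 m), for 0.02 s.
At the end, for the whole second after the job is handed in: the orange-handled blade stands at rest and upright (within 0.06 rad), fully home in the slot (bottom edge within 3 mm above its floor and within 5 mm of its middle), the knob is turned by over 0.6 rad and the plunger lies in the notch (at least 0.4 mm below the open land) (z of orange_blade in the frame of seat below 0.003 m and horizontal distance between orange_blade and seat below 0.005 m and angle between orange_blade's own z axis and vertical below 0.06 rad and value of joint pawl below -0.0004 m and value of joint knob above 0.6 rad and linear speed of orange_blade below 0.02 m/s); the robot touches nothing.
It fails at once if The knob is dragged on past the notch (value of joint pawl above 0.0023 m).
It fails at once if The blade is forced into the spiralizer with over 35 N (contact force between orange_blade and slicer above 35 N).
It fails at once if The blue-handled blade or the salt shaker is moved by over 20 mm (distance of any of blue_blade, salt_shaker from where it was at the start of the episode above 0.02 m).
It also fails if it takes over 69 s, if anything falls off the work surface, if the arm or the gripper's body presses on something with over 40 N, if the wrist force passes 120 N, or if a joint passes its speed limit or range.

ROBOT

A 6-joint arm with a two-finger parallel gripper is mounted at the origin on a cart in front of the work surface, level with it; the furniture and walls round the work are solid. World frame = base frame: x ahead of the robot, y to its left, z up, the work surface at z = 0. Lengths are in m, angles in rad, forces in N, time in s.
With the tool pointing down it reaches from about 0.275 to 0.825 m from the base axis. Payload 5.2 kg.
Tool frame: the origin (TCP) lies midway between the tips of the shut fingers; the grasp point (between the pads) lies 19 mm behind it; z points along the fingers, y is the direction in which the jaws open and shut (so a half turn about z gives the same grasp; the last joint's range is limited). The gripper opens to 93 mm and grips with 3 to 60 N. Pads are 15 mm wide; open, the fingers measure 128 mm over their backs; the gripper's body (75 mm by 188 mm) begins 65 mm behind the grasp point.
Start: joints at [-1.513, 0.259, 1.535, -0, 1.348, -0.203], TCP at [0.142, -0.531, 0.219] pointing down, gripper open.
Joint ranges: [-3.14, 3.14], [-0.91, 2.08], [0.19, 2.58], [-1.22, 4.36], [0.22, 2.71], [-3.12, 3.12]. Speed limits (rad/s): [2.57, 2.57, 3.14, 3.14, 3.14, 3.14].

INTERFACE

Orientations are given as a rotation vector (axis times angle).
In Python, from workcell import bot, eyes gives the robot as it stands. The module is installed in compiled form; this text tells all that it offers.
- The arm moves only by the tool apply_moves, never from a script. Its argument "commands" is one flat list of numbers, 6 for each row, row after row: the shift along the tool's x, y, z in cm, then the turn, a rotation vector about the tool's x, y, z in rad. In form: [tx, ty, tz, ax, ay, az, tx, ty, tz, ax, ay, az, ...]. A call has 1 to 12 rows; each row is the pose to reach, as a shift and turn from the pose commanded when the call began, along the tool's axes at that moment; what a row does not reach only later rows make up. A row lasts 1/10 s, in which the tool goes at most 50 mm and 8.59 degrees, less where a joint would pass 70% of its speed; a pose out of reach is approached as far as the arm can. A call with a gripper value outside its range is refused whole. "jaw" is the finger opening in cm, from 0 to 9.3, set as the call begins (left out, the last holds). The fingers move at their own pace and stop on an object; "newtons" is the grip in N (left out, the last holds). Time passes only in rows, so rows that repeat a pose let the fingers close. It gives the time, the measured TCP pose, the force and the opening at its end, in the units of the state.
- bot.get_obs(): the state, without advancing time (a new reading comes with each control period).
- eyes.snapshot(name): name is "scene" or "side" or "wrist"; returns a dict with "color" (400x640x3 uint8, red, green, blue), "mtx" (3x3 intrinsics, pixels), "rvec" (rotation vector, rad) and "tvec" (3), from world to camera coordinates, as OpenCV has them. Camera axes: x right, y down, z forward; pixel columns grow to the right and rows downward; lengths in m; the calibration is good to about 2 mm. A picture is of the moment at which its call begins. There is no depth.
- bot.sign_off(): hands the job in, once; it reports no verdict.
The state is a dict: "time": time; "joint_pos": joint angles; "joint_vel": joint speeds; "effort": joint torques, N m; "eef_pos": TCP position; "tcp_rot": TCP orientation; "force": force on the tool from outside, world axes, zero at the start; "moment": the same for the moment, N m; "grip_width": finger opening in m.
Only numpy, scipy, OpenCV 4.12 (cv2) and the standard library are available. Lean on these libraries where they do the work, as an engineer would, in place of code of your own. Each camera call takes 0.05 s, during which the arm holds its last target. There are 200 camera calls.

## Working session

There is one attempt and no reset: what is moved stays moved. The work goes in short steps, Python scripts to look and compute and a tool call to move; the robot and the scene stay as the last step left them, time stands still between calls to the robot, and variables do not carry over. Pictures are saved under pics/ and viewed, about 8 in all and at most 12, crops included, and the job is handed in when it is done.

Besides the shell and the picture viewer there is one more tool, called after "Call:" by a JSON object that holds its "op" and its "data". apply_moves: Moves the arm, as the interface text tells. Its arguments: {"type":"object","properties":{"commands":{"type":"array","items":{"type":"number"}},"jaw":{"type":"number"},"newtons":{"type":"number"}},"required":["commands"]}

```bash
mkdir -p pics; cat > h.py <<'E'
import numpy as np, cv2
from workcell import bot, eyes
from scipy.spatial.transform import Rotation as R
def P(s): 
    Rm=cv2.Rodrigues(np.array(s['rvec'],float))[0]; return np.array(s['mtx'],float),Rm,np.array(s['tvec'],float).ravel()
def ray(s,uv):
    K,Rm,t=P(s); d=Rm.T@np.linalg.inv(K)@np.array([uv[0],uv[1],1.]); return -Rm.T@t,d
def plane(s,uv,z):
    c,d=ray(s,uv); return c+d*(z-c[2])/d[2]
def tri(s1,u1,s2,u2):
    c1,d1=ray(s1,u1);c2,d2=ray(s2,u2)
    d1/=np.linalg.norm(d1);d2/=np.linalg.norm(d2)
    a=np.linalg.lstsq(np.c_[d1,-d2],c2-c1,rcond=None)[0]
    p,q=c1+a[0]*d1,c2+a[1]*d2
    return (p+q)/2,np.linalg.norm(p-q)
def proj(s,X):
    K,Rm,t=P(s); p=K@(Rm@np.array(X,float)+t); return p[:2]/p[2]
def snap(n,f=None):
    s=eyes.snapshot(n)
    if f: cv2.imwrite('pics/'+f,cv2.cvtColor(s['color'],cv2.COLOR_RGB2BGR))
    return s
E
python3 - <<'E'
from h import *
import pickle
o=bot.get_obs();print({k:np.round(v,3) for k,v in o.items()})
d={n:snap(n,n+'0.png') for n in('scene','side','wrist')}
pickle.dump(d,open('s0.pkl','wb'))
for n,s in d.items():
    print(n,ray(s,(320,200)),s['mtx'][0][0])
a=[cv2.imread(f'pics/{n}0.png') for n in('scene','side')]
E
```

```text
{'time': np.float64(0.0), 'joint_pos': array([-1.513,  0.259,  1.536, -0.   ,  1.348, -0.203]), 'joint_vel': array([ 0.001,  0.003, -0.001, -0.001, -0.001,  0.001]), 'effort': array([ 1.0000e-03, -4.3731e+01, -2.8400e+01,  7.2000e-02,  4.1000e-02,
       -0.0000e+00]), 'eef_pos': array([ 0.142, -0.531,  0.218]), 'tcp_rot': array([-3.113, -0.408, -0.   ]), 'force': array([ 0.667, -1.12 ,  0.133]), 'moment': array([ 0.   , -0.011, -0.003]), 'grip_width': np.float64(0.093)}
scene (array([0.0834701 , 0.29402639, 0.78014536]), array([ 0.4211778 , -0.56585529, -0.70888645])) 429.56261354148467
side (array([ 0.26761574, -1.01617236,  0.75087993]), array([ 0.21431403,  0.77227853, -0.59809385])) 404.1759079489417
wrist (array([ 0.21895072, -0.51209774,  0.38419707]), array([-0.27912995, -0.08787768, -0.95637706])) 347.4626223000647
```

View pics/scene0.png

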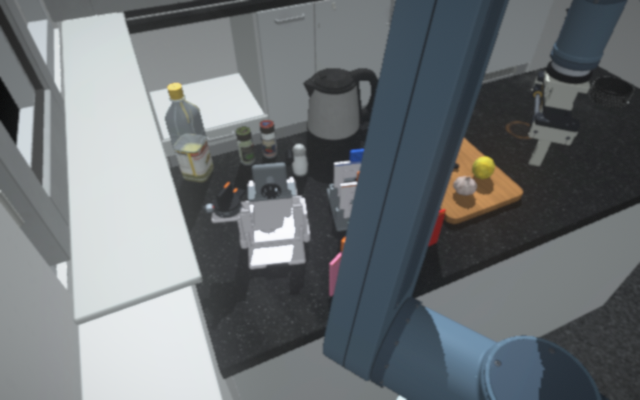

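View pics/side0.png

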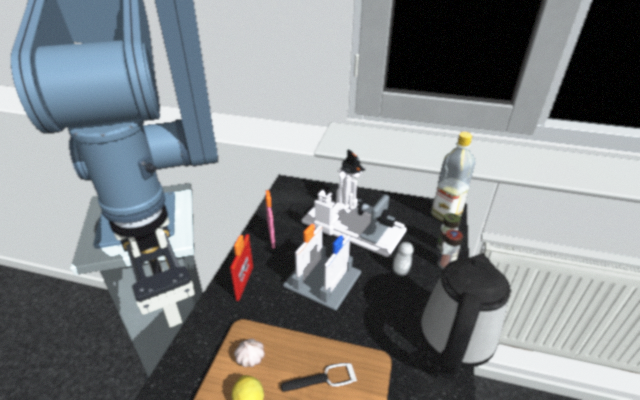

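The scene view shows the spiralizer at (275,230) and its knob at (228,200), with the arm hiding the orange blade. The side view shows the orange handle at (309,233), blue at (338,245), stand at (323,280) and knob at (350,165); the pink (268,220) and red (243,265) blades are look-alikes.

```bash
cat >> h.py <<'E'
def mask(s,h0,h1,smin=120,vmin=60,box=None):
    hsv=cv2.cvtColor(s['color'],cv2.COLOR_RGB2HSV); m=cv2.inRange(hsv,(h0,smin,vmin),(h1,255,255))
    if box: 
        k=np.zeros_like(m);k[box[1]:box[3],box[0]:box[2]]=255;m&=k
    return m
def blobs(m,amin=8):
    n,l,st,c=cv2.connectedComponentsWithStats(m)
    return [(st[i].tolist(),c[i].round(1).tolist()) for i in range(1,n) if st[i][4]>=amin]
E
python3 - <<'E'
from h import *
import pickle
d=pickle.load(open('s0.pkl','rb'))
for n in('scene','side'):
    print(n,'or',blobs(mask(d[n],6,18)),'\nbl',blobs(mask(d[n],108,125,150),15))
s=d['side']
print('orange',plane(s,(309,233),.136),'blue',plane(s,(338,245),.136),'knob',plane(s,(351,163),.175),plane(d['scene'],(228,198),.175))
big=cv2.resize(s['color'][140:310,220:420],None,fx=4,fy=3.5,interpolation=cv2.INTER_CUBIC)
cv2.imwrite('pics/sideb.png',big[:,:,::-1])
E
```

```text
scene or [([441, 139, 82, 84, 2807], [477.8, 189.4]), ([224, 182, 6, 6, 23], [226.4, 184.5]), ([233, 188, 5, 5, 15], [234.9, 189.9]), ([341, 237, 5, 13, 35], [342.3, 241.9])] 
bl [([350, 148, 14, 13, 150], [355.9, 154.1])]
side or [([356, 167, 4, 4, 10], [357.7, 168.3]), ([265, 190, 7, 17, 93], [268.2, 198.7]), ([440, 190, 6, 4, 10], [442.5, 191.5]), ([303, 224, 12, 18, 151], [308.1, 232.6]), ([234, 235, 11, 22, 174], [238.9, 245.7]), ([194, 319, 197, 81, 9044], [295.3, 365.5]), ([328, 367, 21, 15, 233], [338.1, 374.4])] 
bl [([333, 236, 10, 17, 113], [337.0, 244.0])]
orange [ 0.43038952 -0.33793719  0.136     ] blue [ 0.4828544  -0.39320108  0.136     ] knob [ 0.59955942 -0.13158246  0.175     ] [ 0.59601732 -0.0867863   0.175     ]
```

View pics/sideb.png

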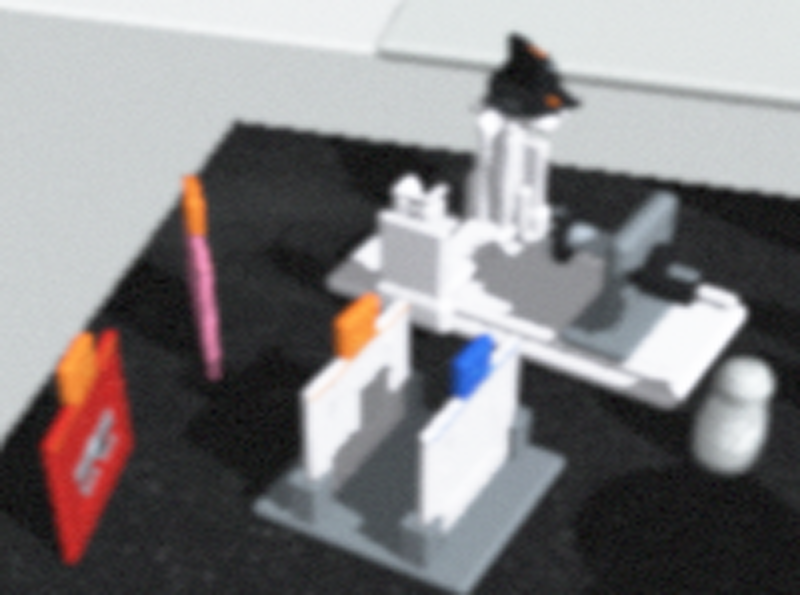

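The crop shows the slicer's blade slot between the near post (415,260) and the knob post (515,180), the carriage to the right, and the orange blade in the stand's left slot. The blue-to-orange spacing comes out at 76 mm against the stated 75. Next I'll take a wrist view from above.

Call:
{"op": "apply_moves", "data": {"commands": [40,-21.6,-18,0,0,-0.5,40,-21.6,-18,0,0,-0.5,40,-21.6,-18,0,0,-0.5,40,-21.6,-18,0,0,-0.5,40,-21.6,-18,0,0,-0.5,40,-21.6,-18,0,0,-0.5,40,-21.6,-18,0,0,-0.5,40,-21.6,-18,0,0,-0.5,40,-21.6,-18,0,0,-0.5,40,-21.6,-18,0,0,-0.5,40,-21.6,-18,0,0,-0.5,40,-21.6,-18,0,0,-0.5]}}

```text
time: 1.35
eef_pos: [0.4728, -0.2191, 0.3983]
tcp_rot: [-2.916, -1.17, 0.001]
force: [-1.1, 0.0, -0.4]
grip_width: 0.0931
```

```bash
python3 - <<'E'
from h import *
import pickle
s=snap('wrist','w1.png'); pickle.dump(s,open('w1.pkl','wb'))
s2=snap('scene','sc1.png'); pickle.dump(s2,open('sc1.pkl','wb'))
print(blobs(mask(s,6,18)),blobs(mask(s,108,125,150),15)); print(ray(s,(320,200)))
print(blobs(mask(s2,6,18)))
E
```

```text
[([344, 0, 12, 8, 68], [349.6, 3.0]), ([213, 178, 29, 28, 453], [226.8, 191.5]), ([352, 228, 11, 33, 281], [357.1, 243.8]), ([476, 273, 28, 33, 449], [492.5, 286.4]), ([262, 276, 20, 36, 312], [270.4, 301.0]), ([356, 293, 72, 18, 752], [398.4, 304.2]), ([323, 348, 145, 42, 3926], [399.0, 369.4])] [([408, 226, 13, 10, 83], [413.2, 230.7])]
(array([ 0.53087192, -0.16589343,  0.56445605]), array([-0.20267409, -0.21326485, -0.95589457]))
[([478, 153, 5, 4, 14], [479.9, 154.4]), ([468, 166, 55, 50, 1434], [494.0, 192.8]), ([224, 182, 6, 6, 23], [226.4, 184.5]), ([233, 188, 5, 5, 15], [234.9, 189.9])]
```

View pics/w1.png

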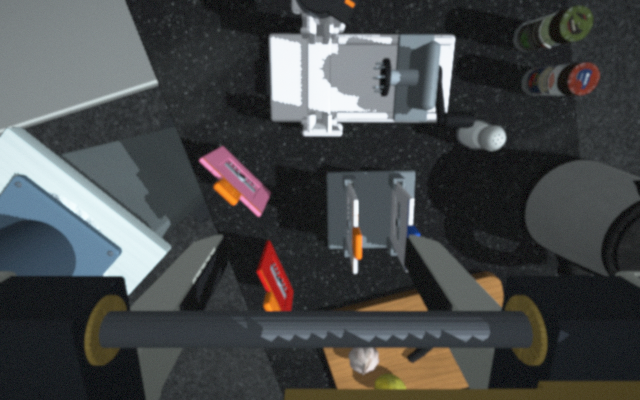

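The wrist view shows the slicer at about (270–455, 35–121), with its knob cut off at the top (325,5). The orange handle is at (357,244), blue at (413,231), the stand at (328–414, 172–248) and the shaker at (485,135). I'll measure both handles and the stand yaw.

```bash
python3 - <<'E'
from h import *
import pickle
d=pickle.load(open('s0.pkl','rb'));w=pickle.load(open('w1.pkl','rb'))
print('orange',tri(w,(357.1,243.8),d['side'],(308.1,232.6)))
ang=lambda a,b:np.degrees(np.arctan2(*(b-a)[1::-1]))
m=mask(w,6,18,box=(350,226,366,264)); c=max(cv2.findContours(m,0,1)[0],key=cv2.contourArea)
r=cv2.minAreaRect(c);print(r,cv2.boxPoints(r))
p=[plane(w,u,.045)for u in((328,172),(414,171),(328,248))]
print('stand',p,ang(p[0],p[1]),ang(p[0],p[2]),np.linalg.norm(p[1]-p[0]),np.linalg.norm(p[2]-p[0]))
for z in(.0,.03):
  p=[plane(w,u,z)for u in((271,36),(272,121),(455,36))]
  print('base',p,ang(p[0],p[1]),ang(p[0],p[2]),np.linalg.norm(p[1]-p[0]),np.linalg.norm(p[2]-p[0]))
print('pan',plane(w,(350,180),.12),plane(w,(354.5,272),.12))
cr=cv2.resize(w['color'][150:290,310:440],None,fx=4,fy=4,interpolation=cv2.INTER_CUBIC)
cr2=cv2.resize(w['color'][0:140,250:470],None,fx=4*130/220,fy=4,interpolation=cv2.INTER_CUBIC)
sd=cv2.resize(d['scene']['color'][160:280,190:330],(780,1),interpolation=cv2.INTER_CUBIC)
cv2.imwrite('pics/c1.png',cr[:,:,::-1])
E
```

```text
orange (array([ 0.42939667, -0.33885885,  0.13803072]), np.float64(0.0026130363624533356))
((356.8319091796875, 243.97789001464844), (32.39475631713867, 9.645255088806152), 86.18592071533203) [[350.94254 228.13719]
 [360.56644 227.49559]
 [362.72128 259.8186 ]
 [353.09738 260.4602 ]]
stand [array([ 0.4613921 , -0.25956407,  0.045     ]), array([ 0.55325331, -0.35334597,  0.045     ]), array([ 0.37079565, -0.34805187,  0.045     ])] -45.59276992510489 -135.67460283715266 0.1312765250289355 0.12664047120652336
base [array([ 0.5448252 , -0.06154162,  0.        ]), array([ 0.45309581, -0.1452892 ,  0.        ]), array([ 0.73451533, -0.2597497 ,  0.        ])] -137.6043797160617 -46.25797048168025 0.12420925465636856 0.274351582379335
base [array([ 0.5440836 , -0.06708776,  0.03      ]), array([ 0.45722949, -0.14638429,  0.03      ]), array([ 0.72369198, -0.25476138,  0.03      ])] -137.60437971606171 -46.257970481680246 0.11760771735998084 0.2597702034924655
pan [ 0.48373896 -0.27447432  0.12      ] [ 0.39331565 -0.37514851  0.12      ]
```

View pics/c1.png

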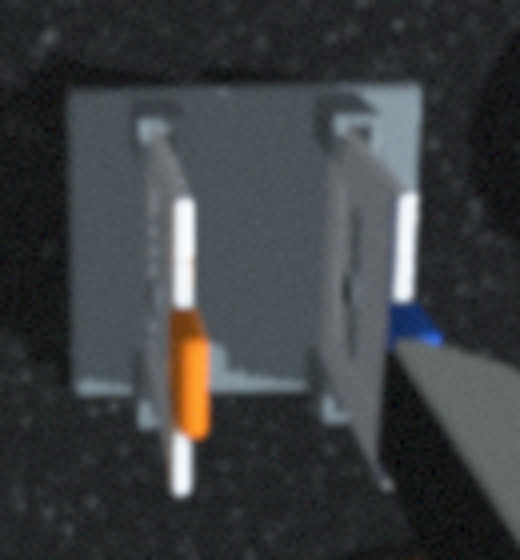

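The crop shows the top face of the orange handle centred at crop (196,387), and the panel's white top edge running from (184,197) to (180,497).

```bash
python3 - <<'E'
from h import *
import pickle
w=pickle.load(open('w1.pkl','rb'))
f=lambda x,y:(310+(x+.5)/4-.5,150+(y+.5)/4-.5)
ang=lambda a,b:np.degrees(np.arctan2(*(b-a)[1::-1]))
h=plane(w,f(197,387),.152);a=plane(w,f(184.5,197),.12);b=plane(w,f(180.5,496),.12)
print('handle',h,'edge',a,b,(a+b)/2,np.linalg.norm(a-b),ang(b,a))
a2=plane(w,f(197,337),.152);b2=plane(w,f(197,437),.152);print(np.linalg.norm(a2-b2),ang(b2,a2))
o=bot.get_obs();Rm=R.from_rotvec(o['tcp_rot']).as_matrix();print(Rm.round(3),o['eef_pos'])
hc=(h+ (a+b)/2)/2; hc=h.copy()
yaw=np.degrees(np.arctan2(Rm[1,0],Rm[0,0]));print('toolx yaw',yaw)
for z in(.26,.121): print(z,'tool shift cm',Rm.T@(np.array([*h[:2],z])-o['eef_pos'])*100)
E
```

```text
handle [ 0.43300133 -0.33778594  0.152     ] edge [ 0.47080522 -0.29850485  0.12      ] [ 0.39175056 -0.37725442  0.12      ] [ 0.43127789 -0.33787963  0.12      ] 0.11158464350849664 44.88922469836856
0.03524013019157931 45.76810371559873
[[ 0.725  0.689 -0.002]
 [ 0.689 -0.725  0.001]
 [-0.001 -0.002 -1.   ]] [ 0.47174648 -0.22014501  0.39769907]
toolx yaw 43.54207016064468
0.26 tool shift cm [-10.90023212   5.8812798   13.76995181]
0.121 tool shift cm [-10.88770587   5.90444831  27.66992686]
```

Call:
{"op": "apply_moves", "data": {"commands": [-10.9,5.9,13,0,0,-0.03,-10.9,5.9,13,0,0,-0.03,-10.9,5.9,13,0,0,-0.03,-10.9,5.9,13,0,0,-0.03,-10.9,5.9,13,0,0,-0.03,-10.9,5.9,13,0,0,-0.03,-10.9,5.9,17,0,0,-0.03,-10.9,5.9,20,0,0,-0.03,-10.9,5.9,23,0,0,-0.03,-10.9,5.9,25.5,0,0,-0.03,-10.9,5.9,27.3,0,0,-0.03,-10.9,5.9,27.3,0,0,-0.03], "jaw": 4.5}}

```text
time: 2.65
eef_pos: [0.4341, -0.336, 0.1249]
tcp_rot: [-2.897, -1.21, 0.001]
force: [0.5, -0.2, 0.0]
grip_width: 0.0446
```

```bash
python3 - <<'E'
from h import *
import pickle
s=snap('wrist','w2.png'); pickle.dump(s,open('w2.pkl','wb')); o=bot.get_obs();print(o['eef_pos'],o['force'])
q=snap('side','s2.png')
a=cv2.resize(q['color'][150:300,230:410],(540,450))
cv2.imwrite('pics/w2c.png',np.hstack([s['color'][:,::1][:,120:520][:400],a[:400,:400]])[:,:,::-1])
E
```

```text
[ 0.43471728 -0.33688192  0.12641314] [0.7412658  0.05016246 0.03425561]
```

View pics/w2c.png

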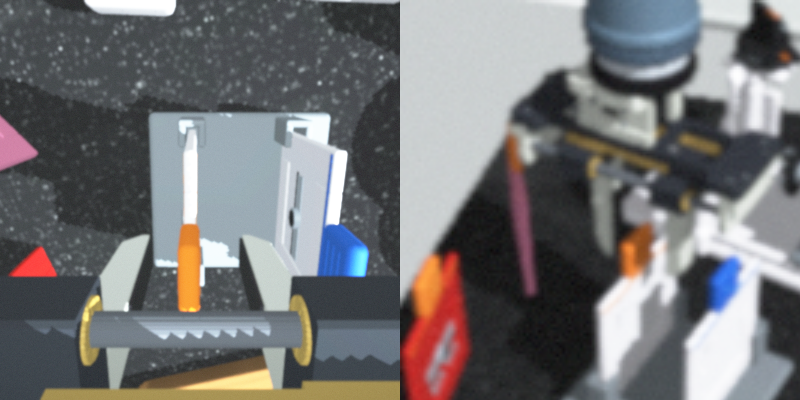

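The wrist picture shows the orange handle midway between the open fingers, about 1–2 mm off, with the blue blade clear to the right. The side crop agrees. Closing and lifting.

Call:
{"op": "apply_moves", "data": {"commands": [0,0,0,0,0,0,0,0,0,0,0,0,0,0,0,0,0,0,0,0,0,0,0,0,0,0,0,0,0,0,0,0,0,0,0,0,0,0,0,0,0,0], "jaw": 0.3, "newtons": 30}}

```text
time: 3.45
eef_pos: [0.4337, -0.3368, 0.1259]
tcp_rot: [-2.897, -1.209, 0.001]
force: [-1.6, 1.6, 4.5]
grip_width: 0.0103
```

Call:
{"op": "apply_moves", "data": {"commands": [0,0,-1,0,0,0,0,0,-2,0,0,0,0,0,-4,0,0,0,0,0,-7,0,0,0,0,0,-10,0,0,0,0,0,-13,0,0,0,0,0,-16,0,0,0,0,0,-18,0,0,0,0,0,-18,0,0,0]}}

```text
time: 4.35
eef_pos: [0.4358, -0.3391, 0.3101]
tcp_rot: [2.891, 1.207, 0.005]
force: [0.9, -0.3, -0.8]
grip_width: 0.0098
```

```bash
python3 - <<'E'
from h import *
import pickle
s=snap('wrist','w3.png'); q=snap('side','s3.png');c=snap('scene','c3.png'); pickle.dump((s,q,c),open('w3.pkl','wb'))
o=bot.get_obs();print(o['eef_pos'],o['tcp_rot'],o['force'],o['moment'],o['grip_width'])
a=cv2.resize(c['color'][130:290,180:340],(400,400),interpolation=cv2.INTER_CUBIC)
cv2.imwrite('pics/w3c.png',np.hstack([s['color'][:,120:520],a])[:,:,::-1])
E
```

```text
[ 0.43417382 -0.33723021  0.30485234] [-2.89853263e+00 -1.20974774e+00  2.61109658e-04] [ 0.21815648  0.27773024 -0.70541294] [-0.0777735  -0.02109618  0.01969761] 0.009927574839761248
```

View pics/w3c.png

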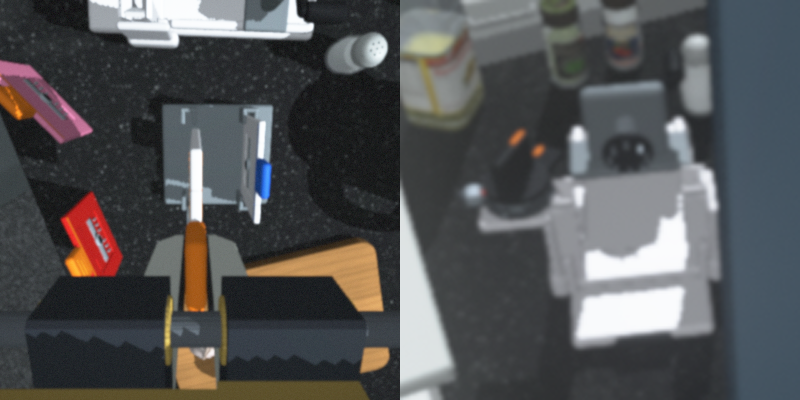

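The blade hangs straight in the gripper (opening 9.9 mm) and the blue blade is undisturbed. In the scene crop the knob and its orange-marked ear show at (518,150). Next I'll move beside the slot, high, to measure it closely.

Call:
{"op": "apply_moves", "data": {"commands": [3,-2,-5.5,0,0,0,6,-4,-5.5,0,0,0,9,-6,-5.5,0,0,0,12.6,-8.7,-5.5,0,0,0,12.6,-8.7,-5.5,0,0,0,12.6,-8.7,-5.5,0,0,0,12.6,-8.7,-5.5,0,0,0]}}

```text
time: 5.2
eef_pos: [0.4609, -0.1873, 0.3596]
tcp_rot: [-2.898, -1.209, 0.002]
force: [-0.5, 0.6, -0.9]
grip_width: 0.0095
```

```bash
python3 - <<'E'
from h import *
import pickle
s=snap('wrist','w4.png'); q=snap('side','s4.png');c=snap('scene','c4.png'); pickle.dump((s,q,c),open('w4.pkl','wb'))
o=bot.get_obs();print(o['eef_pos'],o['tcp_rot'],o['force'])
a=cv2.resize(s['color'][0:240,180:500],(800,600),interpolation=cv2.INTER_CUBIC)
cv2.imwrite('pics/w4c.png',a[:,:,::-1])
E
```

```text
[ 0.46088471 -0.18784099  0.36000818] [-2.89954238e+00 -1.20720177e+00  1.19616595e-03] [ 0.02908957 -0.37661606 -1.29616715]
```

View pics/w4c.png

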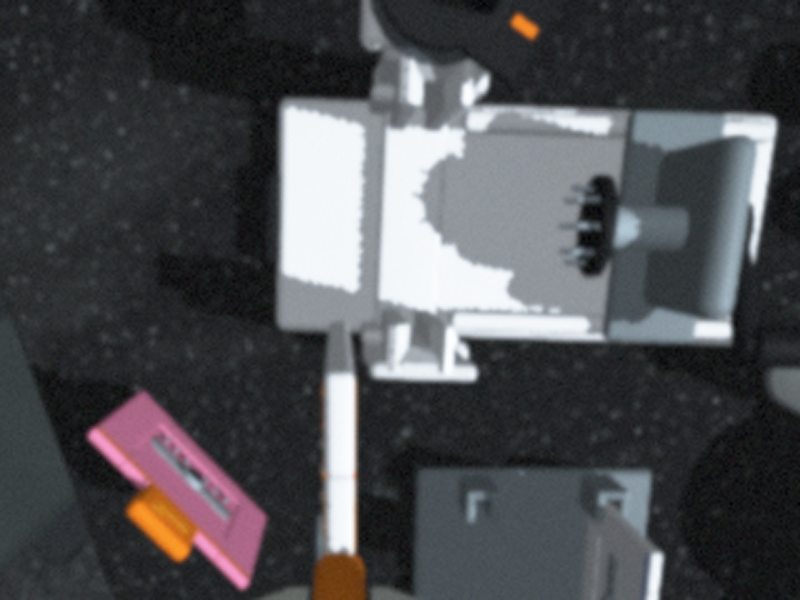

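The picture shows both posts: the lower at crop (420,345) and the upper, by the knob, at (430,90). The ear mark is at (525,25). I'll zoom in on both posts and the knob.

```bash
python3 - <<'E'
from h import *
import pickle
s,q,c=pickle.load(open('w4.pkl','rb'))
z=lambda im,x,y,w,h,W,H:cv2.resize(im[y:y+h,x:x+w],(W,H),interpolation=cv2.INTER_CUBIC)
A=z(s['color'],318,118,60,40,480,300)   # lower post 8x / 7.5
B=z(s['color'],318,0,60,55,480,300)
C=z(c['color'],205,165,100,80,320,300)
D=z(q['color'],300,140,100,80,320,300)
cv2.imwrite('pics/w5c.png',np.hstack([np.vstack([A,B]),np.vstack([C,D])])[:,:,::-1])
E
```

```text
(no output)
```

View pics/w5c.png

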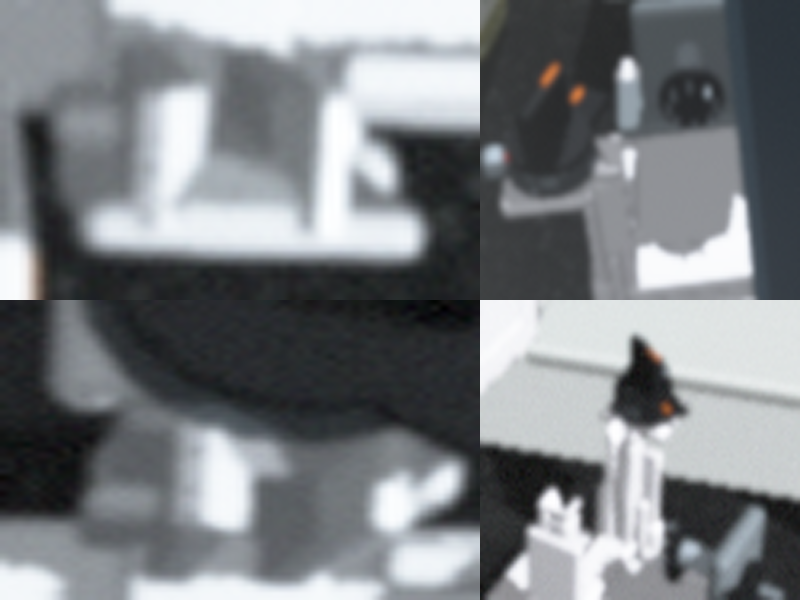

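Zoomed in, the lower post's mouth lies between the jaws at A-x 210–315, with its back wall at A-y about 207–250. The upper post is partly under the knob skirt, and the knob's two orange marks are visible in both the scene and side views. Next I'll turn these into world coordinates.

```bash
python3 - <<'E'
from h import *
import pickle
s,q,c=pickle.load(open('w4.pkl','rb')); d=pickle.load(open('s0.pkl','rb'))
ang=lambda a,b:np.degrees(np.arctan2(*(b-a)[1::-1]))
W=lambda x,y:(180+(x+.5)/2.5-.5,(y+.5)/2.5-.5)
A=lambda x,y:(318+(x+.5)/8-.5,118+(y+.5)/7.5-.5); B=lambda x,y:(318+(x+.5)/8-.5,(y-300+.5)/(300/55)-.5)
for z in(0,.03):
  k=[plane(s,W(*u),z) for u in((281,100),(778,116),(733,343),(278,330))]
  print(z,np.round(k,4).tolist(),[round(ang(k[0],k[1]),2),round(ang(k[3],k[2]),2),round(ang(k[3],k[0]),2)],np.linalg.norm(k[0]-k[3]),np.linalg.norm(k[0]-k[1]),np.linalg.norm(k[3]-k[2]))
for n,sc,ci in(('now',c,q),('t0',d['scene'],d['side'])):
  h=blobs(mask(sc,4,18,110,box=(205,165,260,215)),5); g=blobs(mask(ci,4,18,110,box=(335,140,375,180)),4)
  print(n,h,g)
print(blobs(mask(s,4,18,110,box=(360,0,420,30)),5))
for nm,a,b in(('mouthLo',A(210,100),A(315,100)),('backwall inner/outer',A(255,207),A(255,252)),('wall ends',A(83,230),A(427,230)),('mouthHi',B(250,490),B(375,490))):
  print(nm,plane(s,a,.133),plane(s,b,.133),(plane(s,a,.133)+plane(s,b,.133))[:2]/2)
E
```

```text
0 [[0.5449, -0.0587, 0.0], [0.7367, -0.2601, 0.0], [0.6416, -0.3434, 0.0], [0.4528, -0.1458, 0.0]] [np.float64(-46.39), np.float64(-46.31), np.float64(43.41)] 0.12671303984442225 0.2780994901126508 0.2733211204977762
0.03 [[0.5433, -0.0629, 0.03], [0.7242, -0.2528, 0.03], [0.6346, -0.3314, 0.03], [0.4565, -0.145, 0.03]] [np.float64(-46.39), np.float64(-46.31), np.float64(43.41)] 0.11948340714095886 0.26223247933772587 0.25772674036354426
now [([224, 182, 6, 6, 24], [226.5, 184.5]), ([233, 188, 5, 5, 18], [235.1, 189.7])] [([352, 154, 3, 3, 4], [353.2, 155.0]), ([356, 167, 4, 4, 11], [357.6, 168.5])]
t0 [([224, 182, 6, 6, 24], [226.5, 184.5]), ([233, 188, 5, 5, 19], [234.9, 189.6])] [([356, 167, 4, 4, 10], [357.7, 168.3])]
[([384, 5, 12, 12, 92], [389.5, 10.1])]
mouthLo [ 0.51186049 -0.18339873  0.133     ] [ 0.52228055 -0.19370652  0.133     ] [ 0.51707052 -0.18855262]
backwall inner/outer [ 0.50544272 -0.19944697  0.133     ] [ 0.50078949 -0.2044196   0.133     ] [ 0.5031161  -0.20193328]
wall ends [ 0.48575845 -0.18485786  0.133     ] [ 0.52038107 -0.21910633  0.133     ] [ 0.50306976 -0.20198209]
mouthHi [ 0.58336548 -0.11522823  0.133     ] [ 0.59487391 -0.12661451  0.133     ] [ 0.5891197  -0.12092137]
```

```bash
python3 - <<'E'
from h import *
import pickle
s,q,c=pickle.load(open('w4.pkl','rb'))
S=np.array([.5506,-.1568]); y=np.radians(-46.4); X=np.array([np.cos(y),np.sin(y)]);Y=np.array([-X[1],X[0]])
loc=lambda p:(round(float((p[:2]-S)@X),4),round(float((p[:2]-S)@Y),4),round(float(p[2]),4))
for a,b in((( s,(389.5,10.1)),(c,(235.1,189.7))),((s,(389.5,10.1)),(q,(357.6,168.5))),((c,(235.1,189.7)),(q,(357.6,168.5))),((c,(226.5,184.5)),(q,(353.2,155))),((s,(389.5,10.1)),(c,(226.5,184.5)))):
  p,e=tri(*a,*b); print(loc(p),e)
o=bot.get_obs();Rm=R.from_rotvec(o['tcp_rot']).as_matrix();print(Rm.round(3).tolist(),loc(o['eef_pos']),np.degrees(np.arctan2(Rm[1,0],Rm[0,0])))
# panel in grip: handle top center & edge far end in w4 crop
W=lambda x,yy:(180+(x+.5)/2.5-.5,(yy+.5)/2.5-.5)
pz=o['eef_pos'][2]-.006 # panel top edge z approx
a=plane(s,W(341,375),pz);b=plane(s,W(341,555),pz);print('edge',a,b,np.degrees(np.arctan2(*(a-b)[1::-1])), Rm.T@(a-o['eef_pos']),Rm.T@(b-o['eef_pos']))
E
```

```text
(0.0292, 0.0718, 0.1507) 0.0014046697247492464
(0.0284, 0.0718, 0.1518) 0.0015648425729219754
(0.028, 0.071, 0.1518) 0.00014249906414177363
(0.0081, 0.0818, 0.1848) 0.003689332817160803
(0.0267, 0.0776, 0.1678) 0.017130323502870193
[[0.705, 0.71, -0.001], [0.71, -0.705, 0.0], [-0.0, -0.001, -1.0]] (-0.0394, -0.0864, 0.36) 45.20805411379576
edge [ 0.49898006 -0.15188843  0.35400818] [ 0.47222604 -0.17896346  0.35400818] 45.34168054978803 [0.05235635 0.00171137 0.00597721] [0.01429289 0.00180016 0.00599243]
```

Slot centre measures (0.5506, -0.1568) with yaw -46.4°, and the base size of 270×124 confirms it. Moving to hover over the slot.

Call:
{"op": "apply_moves", "data": {"commands": [2.5,1.2,0,0,0,0.01,5,2.4,0,0,0,0.028,8.7,4.1,0,0,0,0.028,8.7,4.1,0,0,0,0.028,8.7,4.1,3,0,0,0.028,8.7,4.1,6,0,0,0.028,8.7,4.1,8.5,0,0,0.028,8.7,4.1,8.5,0,0,0.028,8.7,4.1,8.5,0,0,0.028]}}

```text
time: 6.25
eef_pos: [0.5511, -0.1545, 0.276]
tcp_rot: [-2.916, -1.168, 0.001]
force: [-0.2, -0.2, 0.4]
grip_width: 0.0094
```

```bash
python3 - <<'E'
from h import *
import pickle
s,q,c=snap('wrist'),snap('side'),snap('scene'); pickle.dump((s,q,c),open('w6.pkl','wb'))
S=np.array([.5506,-.1568]); y=np.radians(-46.4); X=np.array([np.cos(y),np.sin(y)]);Y=np.array([-X[1],X[0]])
o=bot.get_obs();p=o['eef_pos'][:2]-S;print(p@X,p@Y,o['eef_pos'],o['force'],o['tcp_rot'])
z=lambda im,x,y,w,h,W,H:cv2.resize(im[y:y+h,x:x+w],(W,H),interpolation=cv2.INTER_CUBIC)
cv2.imwrite('pics/w6.png',np.hstack([z(s['color'],200,60,240,340,420,595),np.vstack([z(c['color'],195,140,120,93,380,295),z(q['color'],300,120,120,95,380,300)])])[:,:,::-1])
E
```

```text
-0.0006354758103792443 0.0026968186547557524 [ 0.55211472 -0.15448003  0.27759252] [ 0.0404199   0.16959731 -0.68648321] [2.91392051 1.16762158 0.00328038]
```

View pics/w6.png

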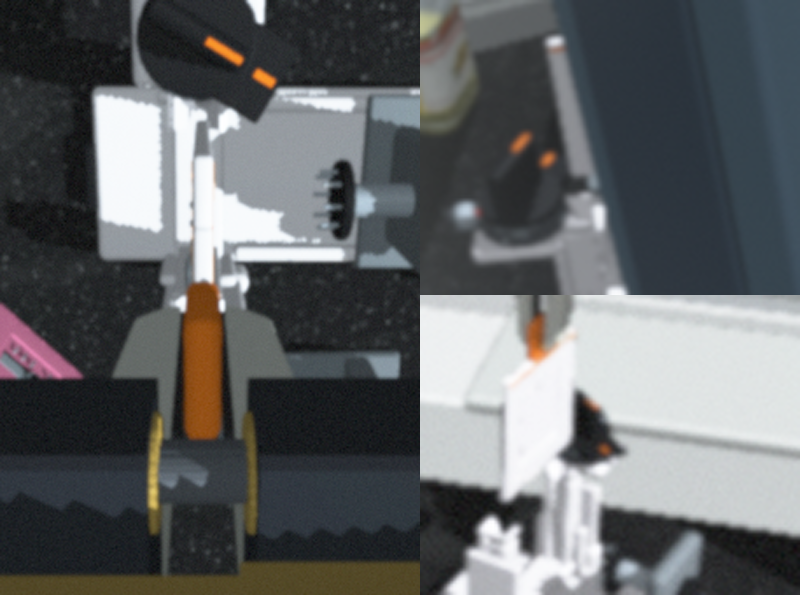

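The knob is now clearly visible: its bar and ear point down-right from the axis at about (200,40), roughly 30° clockwise from the machine's x. The blade hangs over the slot in line with the posts. Next comes a gentle descent, checking force.

Call:
{"op": "apply_moves", "data": {"commands": [0,0,1,0,0,0,0,0,2,0,0,0,0,0,2.6,0,0,0,0,0,3.0,0,0,0,0,0,3.3,0,0,0,0,0,3.6,0,0,0,0,0,3.6,0,0,0]}}

```text
time: 7.1
eef_pos: [0.5513, -0.1536, 0.2393]
tcp_rot: [-2.915, -1.169, 0.001]
force: [-0.4, 0.7, -1.5]
grip_width: 0.0098
```

Call:
{"op": "apply_moves", "data": {"commands": [0,0,0.3,0,0,0,0,0,0.6,0,0,0,0,0,0.9,0,0,0,0,0,0.9,0,0,0]}}

```text
time: 7.5
eef_pos: [0.5511, -0.1535, 0.2299]
tcp_rot: [-2.915, -1.169, 0.001]
force: [0.0, -0.5, -0.9]
grip_width: 0.0097
```

Call:
{"op": "apply_moves", "data": {"commands": [0,0,0.4,0,0,0,0,0,0.8,0,0,0,0,0,1.2,0,0,0,0,0,1.6,0,0,0,0,0,2.0,0,0,0,0,0,2.0,0,0,0]}}

```text
time: 8.1
eef_pos: [0.5511, -0.1536, 0.2097]
tcp_rot: [-2.915, -1.169, 0.002]
force: [-1.3, 1.3, -1.2]
grip_width: 0.0094
```

```bash
python3 - <<'E'
from h import *
o=bot.get_obs();print(o['force'],o['moment'],o['eef_pos'])
s,q,c=snap('wrist'),snap('side'),snap('scene')
z=lambda im,x,y,w,h,W,H:cv2.resize(im[y:y+h,x:x+w],(W,H),interpolation=cv2.INTER_CUBIC)
cv2.imwrite('pics/w7.png',np.hstack([z(s['color'],200,0,240,340,420,595),np.vstack([z(c['color'],195,140,120,93,380,295),z(q['color'],300,120,120,95,380,300)])])[:,:,::-1])
E
```

```text
[-1.31515905  1.32621341 -1.24683615] [ 0.41577111  0.350631   -0.11591089] [ 0.55106466 -0.15355246  0.20971662]
```

Call:
{"op": "apply_moves", "data": {"commands": [0,-0.07,0.0,0,0,0,0,-0.07,0.4,0,0,0,0,-0.07,0.8,0,0,0,0,-0.07,1.2,0,0,0,0,-0.07,1.6,0,0,0,0,-0.07,2.0,0,0,0,0,-0.07,2.0,0,0,0]}}

```text
time: 8.95
eef_pos: [0.5508, -0.1533, 0.1899]
tcp_rot: [-2.916, -1.169, 0.001]
force: [-1.7, 1.1, -1.2]
grip_width: 0.0097
```

```bash
python3 - <<'E'
from h import *
o=bot.get_obs();print(o['force'],o['moment'],o['eef_pos'])
E
```

```text
[-1.67853761  1.14953394 -1.16820556] [ 0.24690105  0.20466635 -0.08252984] [ 0.55083789 -0.15325088  0.18985181]
```

Call:
{"op": "apply_moves", "data": {"commands": [0,-0.08,0.0,0,0,0,0,-0.08,0.4,0,0,0,0,-0.08,0.8,0,0,0,0,-0.08,1.2,0,0,0,0,-0.08,1.6,0,0,0,0,-0.08,2.0,0,0,0,0,-0.08,2.4,0,0,0,0,-0.08,2.8,0,0,0,0,-0.08,3.2,0,0,0,0,-0.08,3.5,0,0,0,0,-0.08,3.5,0,0,0]}}

```text
time: 10.05
eef_pos: [0.5502, -0.1524, 0.1551]
tcp_rot: [-2.915, -1.169, 0.001]
force: [-0.5, 0.6, -1.0]
grip_width: 0.0099
```

Call:
{"op": "apply_moves", "data": {"commands": [0,0,0.15,0,0,0,0,0,0.3,0,0,0,0,0,0.45,0,0,0,0,0,0.45,0,0,0]}}

```text
time: 10.45
eef_pos: [0.5503, -0.1525, 0.151]
tcp_rot: [-2.916, -1.169, 0.0]
force: [-1.0, -1.0, -1.3]
grip_width: 0.01
```

```bash
python3 - <<'E'
from h import *
o=bot.get_obs();print(o['force'],o['moment'],o['eef_pos'])
E
```

```text
[-1.03381037 -1.01529265 -1.25266271] [-0.00555654 -0.05169678 -0.05803056] [ 0.55027194 -0.15254345  0.15095056]
```

Good. Going on in 1 mm steps until contact.

Call:
{"op": "apply_moves", "data": {"commands": [0,0,0.1,0,0,0,0,0,0.2,0,0,0,0,0,0.2,0,0,0]}}

```text
time: 10.75
eef_pos: [0.5503, -0.1525, 0.149]
tcp_rot: [-2.916, -1.169, 0.0]
force: [0.3, 0.2, -0.3]
grip_width: 0.0099
```

Call:
{"op": "apply_moves", "data": {"commands": [0,0,0.1,0,0,0,0,0,0.1,0,0,0]}}

```text
time: 10.95
eef_pos: [0.5504, -0.1526, 0.1481]
tcp_rot: [2.916, 1.169, 0.0]
force: [0.7, 0.7, -1.0]
grip_width: 0.0094
```

Call:
{"op": "apply_moves", "data": {"commands": [0,0,0.1,0,0,0,0,0,0.1,0,0,0]}}

```text
time: 11.15
eef_pos: [0.5506, -0.1527, 0.1481]
tcp_rot: [2.915, 1.169, 0.001]
force: [-1.0, 0.0, 5.2]
grip_width: 0.0099
```

Contact came at the expected height. Releasing and lifting.

Call:
{"op": "apply_moves", "data": {"commands": [0,0,0,0,0,0,0,0,0,0,0,0,0,0,0,0,0,0]}}

```text
time: 11.45
eef_pos: [0.5506, -0.1527, 0.148]
tcp_rot: [2.915, 1.169, 0.001]
force: [-1.7, 0.5, 5.5]
grip_width: 0.0099
```

Call:
{"op": "apply_moves", "data": {"commands": [0,0,0,0,0,0,0,0,0,0,0,0,0,0,0,0,0,0,0,0,-2,0,0,0,0,0,-5,0,0,0,0,0,-9,0,0,0,0,0,-13,0,0,0,0,0,-17,0,0,0,0,0,-20,0,0,0,0,0,-20,0,0,0,0,0,-20,0,0,0], "jaw": 3.5}}

```text
time: 12.55
eef_pos: [0.5505, -0.1527, 0.3471]
tcp_rot: [2.915, 1.169, 0.001]
force: [0.2, 0.1, -0.5]
grip_width: 0.0347
```

```bash
python3 - <<'E'
from h import *
import pickle
s,q,c=snap('wrist'),snap('side'),snap('scene'); pickle.dump((s,q,c),open('w8.pkl','wb'))
o=bot.get_obs();print(o['eef_pos'],o['tcp_rot'],o['force'],ray(s,(320,200)))
z=lambda im,x,y,w,h,W,H:cv2.resize(im[y:y+h,x:x+w],(W,H),interpolation=cv2.INTER_CUBIC)
print(blobs(mask(s,4,18,110),10),blobs(mask(c,4,18,110,box=(190,150,300,230)),4),blobs(mask(q,4,18,110,box=(300,120,420,215)),4))
cv2.imwrite('pics/w8.png',np.hstack([z(s['color'],220,0,200,200,600,600),np.vstack([z(c['color'],205,160,100,150,200,300),z(q['color'],310,120,67,100,200,300)])])[:,:,::-1])
E
```

```text
[ 0.54975182 -0.15229579  0.345114  ] [-2.91336137 -1.16826476  0.00372708] [-0.14047286 -0.05187471 -0.53994712] (array([ 0.60837589, -0.09940413,  0.51344209]), array([-0.20125775, -0.21341616, -0.95616001]))
[([533, 0, 3, 4, 11], [533.9, 1.6]), ([541, 11, 19, 9, 57], [549.8, 14.8]), ([565, 22, 7, 3, 15], [568.4, 22.9]), ([318, 85, 19, 14, 134], [326.9, 91.2]), ([340, 99, 12, 10, 81], [345.3, 103.4]), ([575, 151, 33, 32, 365], [591.4, 167.8]), ([310, 157, 10, 37, 324], [314.8, 175.8]), ([206, 264, 23, 13, 191], [215.9, 271.7]), ([257, 363, 31, 28, 286], [266.2, 381.4]), ([314, 372, 62, 18, 646], [350.5, 383.0])] [([190, 154, 2, 2, 4], [190.5, 154.5]), ([224, 182, 6, 6, 25], [226.4, 184.4]), ([233, 188, 5, 5, 21], [234.9, 189.9])] [([352, 154, 3, 3, 4], [353.2, 155.0]), ([356, 167, 4, 4, 11], [357.5, 168.4]), ([332, 168, 9, 16, 91], [335.8, 175.6])]
```

View pics/w8.png

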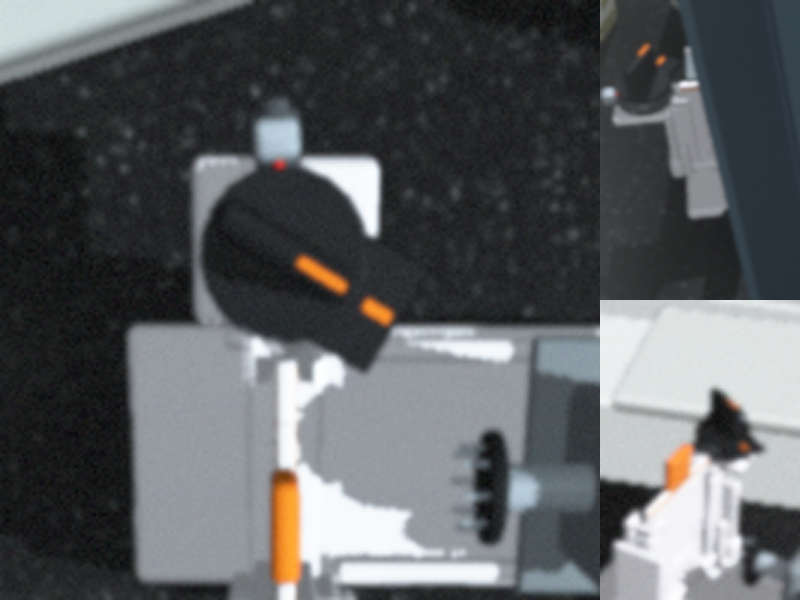

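The view shows the blade seated in the slot, its handle at crop (286,525). The knob skirt circle is centred at about crop (284,250) with a radius of about 82. The bar and ear marks are at (322,274) and (378,311), and the plunger is at (278,140).

```bash
python3 - <<'E'
from h import *
import pickle
s,q,c=pickle.load(open('w8.pkl','rb'))
S=np.array([.5506,-.1568]); y=np.radians(-46.4); X=np.array([np.cos(y),np.sin(y)]);Y=np.array([-X[1],X[0]])
loc=lambda p:np.round([(p[:2]-S)@X,(p[:2]-S)@Y,p[2]],4)
print('handle',loc(tri(s,(314.8,175.8),q,(335.8,175.6))[0]),'top',loc(plane(s,(315,(157+193.5)/2),.174)))
g=cv2.cvtColor(s['color'],cv2.COLOR_RGB2GRAY)
ax=plane(s,(314.3,83),.150);print('axis',ax,loc(ax))
m1=plane(s,(326.9,91.2),.186);m2=plane(s,(345.3,103.4),.151);m2t=tri(s,(345.3,103.4),q,(357.5,168.4));m1t=tri(s,(326.9,91.2),c,(226.4,184.4))
an=lambda p:np.degrees(np.arctan2((p-ax)[1],(p-ax)[0]))
print('m1',loc(m1),m1t[1],loc(m1t[0]),an(m1),'m2',loc(m2),loc(m2t[0]),m2t[1],an(m2),np.linalg.norm((m2-ax)[:2]),np.linalg.norm((m1-ax)[:2]))
m=mask(s,4,18,110,box=(310,80,338,99)); pts=cv2.findNonZero(m); v=cv2.fitLine(pts,2,0,.01,.01).ravel();print(v)
a=plane(s,v[2:]-8*v[:2],.186);b=plane(s,v[2:]+8*v[:2],.186);print('mark dir',np.degrees(np.arctan2(*(b-a)[1::-1])),loc(a),loc(b))
axn=np.append(S+.09*Y,.15);print('nominal axis',axn)
o=bot.get_obs();Rm=R.from_rotvec(o['tcp_rot']).as_matrix();print(o['eef_pos'],np.degrees(np.arctan2(Rm[1,0],Rm[0,0])),o['joint_pos'])
print(Rm.T@(np.array([*ax[:2],.30])-o['eef_pos']), Rm.T@(np.array([*axn[:2],.30])-o['eef_pos']))
E
```

```text
handle [-0.0013 -0.0008  0.1582] top [-0.0013  0.0033  0.174 ]
axis [ 0.61561631 -0.09194616  0.15      ] [-0.0021  0.0918  0.15  ]
m1 [0.0093 0.0838 0.186 ] 0.000576842808549496 [0.0093 0.0835 0.1858] -81.55209229719699 m2 [0.0292 0.0723 0.151 ] [0.0283 0.0719 0.1518] 0.0018279489320155154 -78.36546808843055 0.036873862573262264 0.013963177156658442
[  0.85208654   0.52340096 326.87314     91.231346  ]
mark dir -76.58969212723626 [0.0031 0.0873 0.186 ] [0.0155 0.0801 0.186 ]
nominal axis [ 0.61577547 -0.09473424  0.15      ]
[ 0.54975182 -0.15229579  0.345114  ] 43.70191928196539 [-4.65735339e-01  2.48956519e-01  1.24576266e+00  2.05458334e-05
  1.65048311e+00  3.42322237e-01]
[0.08936602 0.00203014 0.04500082] [0.08755478 0.00415573 0.04499574]
```

```bash
python3 - <<'E'
from h import *
import pickle
s,q,c=pickle.load(open('w8.pkl','rb'))
S=np.array([.5506,-.1568]); y=np.radians(-46.4); X=np.array([np.cos(y),np.sin(y)]);Y=np.array([-X[1],X[0]])
for z in(0,.1,.2,.3,.4):
  a,b=plane(s,(220,24),z),plane(s,(295,0),z)
  print(z,a[:2].round(3),b[:2].round(3),'scene',proj(c,a).round(),proj(c,b).round(),'side',proj(q,a).round(),proj(q,b).round())
E
```

```text
0 [0.586 0.055] [0.676 0.002] scene [197. 298.] [187. 261.] side [326. 180.] [357. 185.]
0.1 [0.59  0.025] [ 0.663 -0.018] scene [196. 259.] [187. 229.] side [331. 159.] [357. 162.]
0.2 [ 0.594 -0.005] [ 0.65  -0.038] scene [195. 214.] [188. 192.] side [336. 134.] [358. 137.]
0.3 [ 0.599 -0.035] [ 0.637 -0.057] scene [194. 163.] [189. 149.] side [342. 106.] [358. 107.]
0.4 [ 0.603 -0.065] [ 0.623 -0.077] scene [193. 105.] [190.  97.] side [349.  73.] [358.  74.]
```

Call:
{"op": "apply_moves", "data": {"commands": [4,0.1,4,0,0,-0.15,8.8,0.2,7,0,0,-0.3,8.8,0.2,7,0,0,-0.45,8.8,0.2,7,0,0,-0.6,8.8,0.2,7,0,0,-0.75,8.8,0.2,7,0,0,-0.9,8.8,0.2,7,0,0,-1.03,8.8,0.2,7,0,0,-1.03,8.8,0.2,7,0,0,-1.03]}}

```text
time: 13.6
eef_pos: [0.615, -0.0931, 0.2759]
tcp_rot: [-1.965, -2.449, 0.001]
force: [0.2, -0.6, 0.0]
grip_width: 0.0351
```

```bash
python3 - <<'E'
from h import *
import pickle
s,q,c=snap('wrist','w9.png'),snap('side'),snap('scene'); pickle.dump((s,q,c),open('w9.pkl','wb'))
o=bot.get_obs();Rm=R.from_rotvec(o['tcp_rot']).as_matrix();print(o['eef_pos'],np.degrees(np.arctan2(Rm[1,0],Rm[0,0])),o['joint_pos'].round(2))
print(blobs(mask(s,4,18,110),15))
print('expected',proj(s,[.615,-.0934,.186]),proj(s,[.618,-.107,.186]))
m=mask(s,4,18,110)
for b,_ in blobs(m,15):
  k=np.zeros_like(m);k[b[1]:b[1]+b[3],b[0]:b[0]+b[2]]=255
  v=cv2.fitLine(cv2.findNonZero(m&k),2,0,.01,.01).ravel()
  for z in(.186,.151):
    p=plane(s,v[2:],z);a=plane(s,v[2:]+5*v[:2],z); print(v[2:],z,p,'tool',(Rm.T@(p-o['eef_pos'])).round(4),'dir',np.degrees(np.arctan2(*(a-p)[1::-1])).round(1))
E
```

```text
[ 0.61525709 -0.09321473  0.27670619] 102.599730108372 [-0.33  0.36  1.25  0.    1.53 -0.55]
[([20, 143, 42, 97, 1542], [40.3, 197.2]), ([311, 203, 8, 29, 193], [314.3, 217.3]), ([206, 222, 41, 39, 702], [226.4, 241.0]), ([39, 353, 58, 47, 1409], [64.8, 382.3])]
expected [314.39889196 198.63068997] [314.38289854 215.68257224]
[ 40.327496 197.16927 ] 0.186 [ 0.40863999 -0.13817524  0.186     ] tool [ 0.0012 -0.2114  0.0908] dir 69.4
[ 40.327496 197.16927 ] 0.151 [ 0.38260511 -0.15464511  0.151     ] tool [-0.0093 -0.2404  0.1259] dir 69.4
[314.29016 217.32124] 0.186 [ 0.61822325 -0.10834357  0.186     ] tool [-0.0154 -0.0003  0.0907] dir -74.9
[314.29016 217.32124] 0.151 [ 0.6208096  -0.12073956  0.151     ] tool [-0.0281 -0.0005  0.1257] dir -74.9
[226.41881 240.96153] 0.186 [ 0.55398367 -0.14321944  0.186     ] tool [-0.0355 -0.0706  0.0907] dir 52.3
[226.41881 240.96153] 0.151 [ 0.54779729 -0.16037816  0.151     ] tool [-0.0509 -0.0804  0.1257] dir 52.3
[ 64.79347 382.33145] 0.186 [ 0.43022157 -0.31429943  0.186     ] tool [-0.1754 -0.2287  0.0908] dir -33.8
[ 64.79347 382.33145] 0.151 [ 0.40713393 -0.35482127  0.151     ] tool [-0.21   -0.2601  0.1258] dir -33.8
```

Call:
{"op": "apply_moves", "data": {"commands": [0,0,3,0,0,-0.02,0,0,6,0,0,-0.02,0,0,8.5,0,0,-0.02,0,0,10,0,0,-0.02,0,0,11,0,0,-0.02,0,0,11.8,0,0,-0.02,0,0,11.8,0,0,-0.02]}}

```text
time: 14.45
eef_pos: [0.6151, -0.0932, 0.1584]
tcp_rot: [-1.937, -2.472, 0.001]
force: [0.1, 0.2, -0.3]
grip_width: 0.0354
```

Call:
{"op": "apply_moves", "data": {"commands": [0,0,0,0,0,0,0,0,0,0,0,0,0,0,0,0,0,0,0,0,0,0,0,0,0,0,0,0,0,0,0,0,0,0,0,0], "jaw": 0.5, "newtons": 25}}

```text
time: 15.05
eef_pos: [0.6142, -0.0938, 0.16]
tcp_rot: [-1.937, -2.473, 0.003]
force: [-5.6, -1.4, 4.8]
grip_width: 0.0118
```

```bash
cat > o.py <<'E'
from h import *
o=bot.get_obs();Rm=R.from_rotvec(o['tcp_rot']).as_matrix();print(round(float(o['time']),2),o['eef_pos'].round(4),'yaw',np.arctan2(Rm[1,0],Rm[0,0]).round(4),'F',o['force'].round(2),'M',o['moment'].round(3),o['grip_width'].round(4))
E
python3 o.py
```

```text
Traceback (most recent call last):
  File "o.py", line 2, in <module>
    o=bot.get_obs();Rm=R.from_rotvec(o['tcp_rot']).as_matrix();print(round(float(o['time']),2),o['eef_pos'].round(4),'yaw',np.arctan2(Rm[1,0],Rm[0,0]).round(4),'F',o['force'].round(2),'M',o['moment'].round(3),o['grip_width'].round(4))
                                                                                                                                                                                                                 ^^^^^^^^^^^^^^^^^^^^^
AttributeError: 'float' object has no attribute 'round'
```

```bash
sed -i "s/o\['grip_width'\].round(4)/o['grip_width'],o['effort'][5]/" o.py; python3 o.py
```

```text
15.05 [ 0.6142 -0.0938  0.16  ] yaw 1.8128 F [-5.59 -1.4   4.76] M [-0.307  0.901  0.052] 0.01179676593100496 0.025738870608620346
```

Call:
{"op": "apply_moves", "data": {"commands": [0,-0.06,0,0,0,0,0,-0.06,0,0,0,0.05,0,-0.06,0,0,0,0.1,0,-0.06,0,0,0,0.1]}}

```text
time: 15.45
eef_pos: [0.6139, -0.0939, 0.16]
tcp_rot: [-2.06, -2.372, 0.003]
force: [-4.9, -1.2, 5.0]
grip_width: 0.0122
```

```bash
python3 o.py
```

```text
15.45 [ 0.6139 -0.0939  0.16  ] yaw 1.7113 F [-4.87 -1.18  5.04] M [-0.318  0.892 -0.055] 0.01222277688033131 0.37972460500895977
```

Call:
{"op": "apply_moves", "data": {"commands": [0,0,0,0,0,0.05,0,0,0,0,0,0.1,0,0,0,0,0,0.1]}}

```text
time: 15.75
eef_pos: [0.6137, -0.0939, 0.16]
tcp_rot: [-2.176, -2.266, 0.003]
force: [-6.0, -1.7, 5.3]
grip_width: 0.0112
```

```bash
python3 o.py
```

```text
15.75 [ 0.6137 -0.0939  0.16  ] yaw 1.6112 F [-6.04 -1.71  5.31] M [-0.347  1.056 -0.063] 0.01122863777107425 0.36035911180078983
```

Call:
{"op": "apply_moves", "data": {"commands": [0,0,0,0,0,0.05,0,0,0,0,0,0.1,0,0,0,0,0,0.1]}}

```text
time: 16.05
eef_pos: [0.6135, -0.0939, 0.1601]
tcp_rot: [-2.286, -2.154, 0.004]
force: [-6.6, -2.4, 5.9]
grip_width: 0.012
```

```bash
python3 o.py
```

```text
16.05 [ 0.6135 -0.0939  0.1601] yaw 1.5113 F [-6.59 -2.37  5.86] M [-0.352  1.184 -0.06 ] 0.012031629085375481 0.39432805962860584
```

Call:
{"op": "apply_moves", "data": {"commands": [0,-0.12,-0.05,0,0,0,0,-0.12,-0.05,0,0,0.03,0,-0.12,-0.05,0,0,0.05,0,-0.12,-0.05,0,0,0.05]}}

```text
time: 16.45
eef_pos: [0.6133, -0.0939, 0.16]
tcp_rot: [2.338, 2.098, -0.002]
force: [-5.1, -2.7, 3.8]
grip_width: 0.0118
```

```bash
python3 o.py
```

```text
16.45 [ 0.6133 -0.0939  0.16  ] yaw 1.4624 F [-5.07 -2.7   3.79] M [-0.652  0.764 -0.013] 0.011825995836570487 0.20066227298229933
```

Call:
{"op": "apply_moves", "data": {"commands": [0,0,0,0,0,0.05,0,0,0,0,0,0.05]}}

```text
time: 16.65
eef_pos: [0.6132, -0.0939, 0.1601]
tcp_rot: [2.391, 2.038, -0.002]
force: [-5.3, -2.7, 4.9]
grip_width: 0.0119
```

```bash
python3 o.py
```

```text
16.65 [ 0.6132 -0.0939  0.1601] yaw 1.4117 F [-5.31 -2.74  4.95] M [-0.618  0.85  -0.09 ] 0.011893458354510899 0.3544137440621853
```

Call:
{"op": "apply_moves", "data": {"commands": [0,0,0,0,0,0.05,0,0,0,0,0,0.05]}}

```text
time: 16.85
eef_pos: [0.6131, -0.0938, 0.1601]
tcp_rot: [2.441, 1.977, -0.002]
force: [-5.7, -2.9, 5.2]
grip_width: 0.0118
```

```bash
python3 o.py
```

```text
16.85 [ 0.6131 -0.0938  0.1601] yaw 1.3617 F [-5.69 -2.87  5.15] M [-0.631  0.953 -0.048] 0.011830926413170646 0.3804914653301239
```

Call:
{"op": "apply_moves", "data": {"commands": [0,0,0,0,0,0.05,0,0,0,0,0,0.05]}}

```text
time: 17.05
eef_pos: [0.613, -0.0938, 0.1601]
tcp_rot: [-2.49, -1.916, 0.002]
force: [-4.4, -2.6, 6.0]
grip_width: 0.0121
```

```bash
python3 o.py
```

```text
17.05 [ 0.613  -0.0938  0.1601] yaw 1.3118 F [-4.41 -2.57  6.02] M [-0.619  0.953  0.022] 0.012120464199359304 0.42110446840524673
```

Call:
{"op": "apply_moves", "data": {"commands": [0,0,0,0,0,0.05,0,0,0,0,0,0.05]}}

```text
time: 17.25
eef_pos: [0.6128, -0.0938, 0.1601]
tcp_rot: [-2.537, -1.853, 0.003]
force: [-5.6, -2.8, 5.0]
grip_width: 0.012
```

```bash
python3 o.py
```

```text
17.25 [ 0.6128 -0.0938  0.1601] yaw 1.2619 F [-5.64 -2.76  4.96] M [-0.626  1.042  0.064] 0.012014409089366473 0.4015152342617512
```

Call:
{"op": "apply_moves", "data": {"commands": [0,0,0,0,0,0.05,0,0,0,0,0,0.05]}}

```text
time: 17.45
eef_pos: [0.6127, -0.0937, 0.1601]
tcp_rot: [-2.582, -1.789, 0.003]
force: [-6.2, -2.9, 5.6]
grip_width: 0.012
```

```bash
python3 o.py
```

```text
17.45 [ 0.6127 -0.0937  0.1601] yaw 1.2119 F [-6.23 -2.86  5.58] M [-0.568  1.111  0.035] 0.01199349578631514 0.45229285955429077
```

Call:
{"op": "apply_moves", "data": {"commands": [0,0,0,0,0,0.05,0,0,0,0,0,0.05]}}

```text
time: 17.65
eef_pos: [0.6126, -0.0937, 0.16]
tcp_rot: [-2.626, -1.724, 0.003]
force: [-5.9, -1.8, 5.6]
grip_width: 0.0119
```

```bash
python3 o.py
```

```text
17.65 [ 0.6126 -0.0937  0.16  ] yaw 1.162 F [-5.95 -1.75  5.56] M [-0.561  1.238  0.087] 0.01188376201470175 0.43906543403863907
```

Call:
{"op": "apply_moves", "data": {"commands": [0,0,0,0,0,0.04,0,0,0,0,0,0.04]}}

```text
time: 17.85
eef_pos: [0.6125, -0.0937, 0.16]
tcp_rot: [-2.66, -1.671, 0.003]
force: [-6.8, -1.9, 6.2]
grip_width: 0.0121
```

```bash
python3 o.py
```

```text
17.85 [ 0.6125 -0.0937  0.16  ] yaw 1.1219 F [-6.81 -1.9   6.17] M [-0.538  1.268 -0.018] 0.012094860620187383 0.283269127830863
```

Call:
{"op": "apply_moves", "data": {"commands": [0,0,0,0,0,0.04,0,0,0,0,0,0.04]}}

```text
time: 18.05
eef_pos: [0.6125, -0.0936, 0.16]
tcp_rot: [-2.692, -1.617, 0.003]
force: [-7.1, -2.1, 7.0]
grip_width: 0.0119
```

```bash
python3 o.py
```

```text
18.05 [ 0.6125 -0.0936  0.16  ] yaw 1.082 F [-7.09 -2.14  6.95] M [-0.518  1.29  -0.059] 0.01191150385669652 0.2353715244680643
```

Call:
{"op": "apply_moves", "data": {"commands": [0,0,0,0,0,0.04,0,0,0,0,0,0.04]}}

```text
time: 18.25
eef_pos: [0.6124, -0.0936, 0.16]
tcp_rot: [-2.724, -1.564, 0.004]
force: [-7.1, -2.7, 6.2]
grip_width: 0.0119
```

```bash
python3 o.py
```

```text
18.25 [ 0.6124 -0.0936  0.16  ] yaw 1.0421 F [-7.15 -2.72  6.2 ] M [-0.443  1.318 -0.009] 0.011902788928403107 0.3226724825799465
```

Call:
{"op": "apply_moves", "data": {"commands": [0,0,0,0,0,0.04,0,0,0,0,0,0.08,0,0,0,0,0,0.1,0,0,0,0,0,0.1]}}

```text
time: 18.65
eef_pos: [0.6121, -0.0934, 0.16]
tcp_rot: [-2.798, -1.426, 0.004]
force: [-8.1, -2.2, 5.9]
grip_width: 0.0119
```

```bash
python3 o.py
```

```text
18.65 [ 0.6121 -0.0934  0.16  ] yaw 0.9427 F [-8.05 -2.15  5.9 ] M [-0.362  1.468  0.003] 0.011910355711968818 0.23887507617473602
```

Call:
{"op": "apply_moves", "data": {"commands": [0,0,0,0,0,0.025,0,0,0,0,0,0.025]}}

```text
time: 18.85
eef_pos: [0.6121, -0.0934, 0.16]
tcp_rot: [-2.816, -1.39, 0.004]
force: [-8.0, -2.5, 6.0]
grip_width: 0.0116
```

```bash
python3 o.py
```

```text
18.85 [ 0.6121 -0.0934  0.16  ] yaw 0.9173 F [-8.03 -2.47  6.02] M [-0.388  1.423 -0.124] 0.01164597297951924 0.06529264384880662
```

Call:
{"op": "apply_moves", "data": {"commands": [0,0,0,0,0,0.02,0,0,0,0,0,0.02]}}

```text
time: 19.05
eef_pos: [0.6121, -0.0934, 0.16]
tcp_rot: [-2.83, -1.362, 0.004]
force: [-8.5, -1.8, 6.4]
grip_width: 0.0121
```

```bash
python3 o.py
```

```text
19.05 [ 0.6121 -0.0934  0.16  ] yaw 0.8975 F [-8.51 -1.79  6.35] M [-0.315  1.467 -0.14 ] 0.012110454642297182 0.047465977258980274
```

Call:
{"op": "apply_moves", "data": {"commands": [0,0,0,0,0,0.02,0,0,0,0,0,0.02]}}

```text
time: 19.25
eef_pos: [0.6121, -0.0934, 0.16]
tcp_rot: [-2.843, -1.334, 0.004]
force: [-8.4, -1.3, 7.9]
grip_width: 0.012
```

```bash
python3 o.py
```

```text
19.25 [ 0.6121 -0.0934  0.16  ] yaw 0.8774 F [-8.42 -1.27  7.87] M [-0.328  1.542 -0.15 ] 0.01204636396263962 0.0182578491512686
```

Call:
{"op": "apply_moves", "data": {"commands": [0,0,0,0,0,0.015,0,0,0,0,0,0.015]}}

```text
time: 19.45
eef_pos: [0.612, -0.0933, 0.1601]
tcp_rot: [-2.853, -1.313, 0.004]
force: [-8.3, -1.9, 6.3]
grip_width: 0.0118
```

```bash
python3 o.py
```

```text
19.45 [ 0.612  -0.0933  0.1601] yaw 0.8626 F [-8.27 -1.87  6.3 ] M [-0.333  1.505 -0.068] 0.011818772365070606 -0.0009888159547699615
```

Call:
{"op": "apply_moves", "data": {"commands": [0,0,0,0,0,0.01,0,0,0,0,0,0.01]}}

```text
time: 19.65
eef_pos: [0.612, -0.0933, 0.16]
tcp_rot: [-2.859, -1.299, 0.004]
force: [-7.9, -1.1, 6.4]
grip_width: 0.012
```

```bash
python3 o.py
```

```text
19.65 [ 0.612  -0.0933  0.16  ] yaw 0.8527 F [-7.91 -1.1   6.39] M [-0.363  1.515 -0.068] 0.012018944195150523 -0.01185272092698142
```

Call:
{"op": "apply_moves", "data": {"commands": [0,0,0,0,0,0.012,0,0,0,0,0,0.012]}}

```text
time: 19.85
eef_pos: [0.612, -0.0933, 0.16]
tcp_rot: [-2.867, -1.282, 0.004]
force: [-8.4, -2.2, 7.8]
grip_width: 0.0117
```

```bash
python3 o.py
```

```text
19.85 [ 0.612  -0.0933  0.16  ] yaw 0.8407 F [-8.39 -2.15  7.84] M [-0.281  1.526 -0.12 ] 0.011708561672279117 0.01899801311083138
```

Call:
{"op": "apply_moves", "data": {"commands": [0,0,0,0,0,0.0,0,0,0,0,0,0.0]}}

```text
time: 20.05
eef_pos: [0.612, -0.0933, 0.16]
tcp_rot: [-2.867, -1.282, 0.004]
force: [-8.9, -1.7, 7.0]
grip_width: 0.0121
```

```bash
python3 o.py
```

```text
20.05 [ 0.612  -0.0933  0.16  ] yaw 0.841 F [-8.9  -1.72  7.01] M [-0.348  1.58  -0.091] 0.012061446885007869 -0.08348679402843118
```

Torque dropped (assist) from yaw 0.93 to about 0.86 and is now near neutral, so the ball should be in the notch. I'll open, lift and verify; the knob can be regrasped if it isn't.

Call:
{"op": "apply_moves", "data": {"commands": [0,0,0,0,0,0,0,0,0,0,0,0,0,0,0,0,0,0,0,0,0,0,0,0,0,0,-2,0,0,0,0,0,-5,0,0,0,0,0,-9,0,0,0,0,0,-12,0,0,0,0,0,-14,0,0,0,0,0,-14,0,0,0,0,0,-14,0,0,0], "jaw": 3.5}}

```text
time: 21.15
eef_pos: [0.6137, -0.0932, 0.299]
tcp_rot: [-2.868, -1.282, -0.0]
force: [-1.1, -0.1, -1.1]
grip_width: 0.035
```

```bash
python3 o.py; python3 - <<'E'
from h import *
import pickle
s,q,c=snap('wrist','w10.png'),snap('side'),snap('scene'); pickle.dump((s,q,c),open('w10.pkl','wb'))
m=mask(s,4,18,110);S=np.array([.5506,-.1568]); y=np.radians(-46.4); X=np.array([np.cos(y),np.sin(y)]);Y=np.array([-X[1],X[0]])
loc=lambda p:np.round([(p[:2]-S)@X,(p[:2]-S)@Y,p[2]],4)
C={}
for b,ce in blobs(m,40):
  k=np.zeros_like(m);k[b[1]:b[1]+b[3],b[0]:b[0]+b[2]]=255
  v=cv2.fitLine(cv2.findNonZero(m&k),2,0,.01,.01).ravel()
  p=plane(s,v[2:],.186);a=plane(s,v[2:]+5*v[:2],.186)
  print(b,'loc.186',loc(p),'loc.151',loc(plane(s,v[2:],.151)),'dir',np.degrees(np.arctan2(*(a-p)[1::-1])).round(1))
print(blobs(mask(q,4,18,110,box=(300,120,420,215)),4),proj(q,[*(S-.0013*X),.158]))
z=lambda im,x,y,w,h,W,H:cv2.resize(im[y:y+h,x:x+w],(W,H),interpolation=cv2.INTER_CUBIC)
cv2.imwrite('pics/w10c.png',np.hstack([z(s['color'],200,80,220,260,508,600),z(q['color'],310,120,60,120,290,600)])[:,:,::-1])
E
```

```text
21.15 [ 0.6137 -0.0932  0.299 ] yaw 0.8409 F [-1.06 -0.08 -1.12] M [-0.103 -0.024 -0.036] 0.03497917177257566 0.00040916505895438604
[548, 88, 7, 20, 65] loc.186 [0.1742 0.181  0.186 ] loc.151 [0.1969 0.1826 0.151 ] dir 51.1
[309, 196, 8, 27, 186] loc.186 [-0.0015  0.0743  0.186 ] loc.151 [-0.0007  0.0625  0.151 ] dir 47.4
[302, 250, 12, 45, 457] loc.186 [-0.0015  0.0139  0.186 ] loc.151 [-0.0008 -0.0054  0.151 ] dir 45.0
[577, 255, 34, 31, 367] loc.186 [0.254  0.0361 0.186 ] loc.151 [0.2867 0.0196 0.151 ] dir -11.7
[([349, 153, 4, 3, 6], [350.5, 154.0]), ([343, 167, 5, 4, 17], [345.1, 168.4]), ([332, 168, 10, 15, 97], [336.0, 175.1])] [335.86968832 175.52190473]
```

View pics/w10c.png

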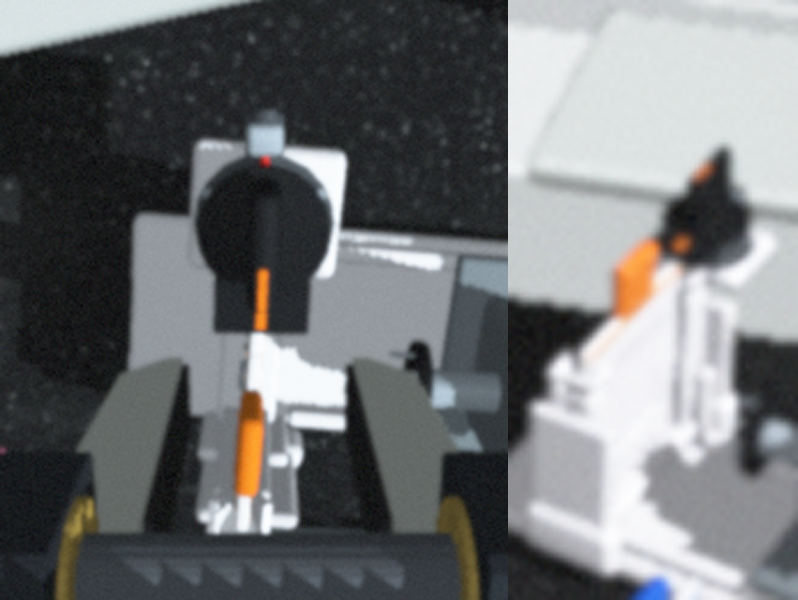

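The last picture shows the ear over the blade corner (crop 262,320), the bar in line with the slot, the blade seated upright with its handle at (250,445), and the gripper clear. The knob sits about 0.8° further clockwise than the tool, which fits the ball having pulled it home after release. Handing in.

```bash
python3 -c "
from h import *
print(bot.sign_off())"
```

```text
the job is handed in; nothing more can be done
None
```

I drew the orange-handled blade from its stand, slid it into the spiralizer's slot until it touched bottom, and turned the knob into the notch. I then let go and handed the job in at about 21 s of robot time. The sign-off gives no verdict.

**Blade:** it touched bottom with about 5 N, at the height expected for fully home. The handle measured 158 mm up both before locking and in the last side view, as it should when home. In the last pictures the blade stands upright.

**Knob:** I felt the climb, the easy stretch and then the pull into the notch, and stopped about 0.09 rad after the pull began. I turned it about 0.97 rad with the gripper. The mark then sat about 0.8° further clockwise than the gripper, which fits the ball pulling the knob home after release.

**What is less certain:**
- The plunger's position could not be measured; that it lies in the notch is inferred from torque and angle.
- From the start of the climb to the start of the pull I measured about 0.42 rad, against 0.45 stated. That is within my measuring error.
- The knob's axis was about 1–2 mm off my estimate, which loaded the wrist sideways with 5–9 N during the turn. That went away when I let go.

The blue blade stood undisturbed when I last looked, after lifting the orange one. I did not measure it or the salt shaker again at the end, but the arm stayed clear of both. The gripper was clear of everything at hand-in.

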